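# Make up a bottle lot on the spring balance

### The arm

A 7-joint arm with a two-finger parallel gripper is mounted at the origin on the work surface. World frame = base frame: x ahead of the robot, y to its left, z up, the work surface at z = 0. Lengths are in m, angles in rad, forces in N, time in s.
With the tool pointing down it reaches from about 0.425 to 0.95 m from the base axis. Payload 4.7 kg.
Tool frame: the origin (TCP) lies on the centre line of the jaws, within the pads' length; the fingertips stand robot.nose_length ahead of it and the grasp point (between the pads) lies 8 mm behind it (robot.nose_length is the distance from the TCP to the fingertips, in m); z points along the fingers, y is the line along which they close (so a half turn about z gives the same grasp; the last joint's range is limited). The gripper opens to 85 mm and grips with 20 to 120 N. Pads are 22 mm wide; open, the fingers measure 114 mm over their backs; the gripper's body (76 mm by 85 mm) begins 54 mm behind the grasp point. The pads swing forward as they close: fully open they stand 13 mm farther back than shut.
Start: joints at [1.192, 0.469, -0.049, 1.532, 0.024, 1.141, -0.082], TCP at [0.231, -0.634, 0.211] pointing down, gripper open.
Joint ranges: [-2.59, 2.59], [-0.33, 1.99], [-1.39, 1.29], [0.1, 2.45], [-1.04, 4.18], [0.21, 1.99], [-2.66, 2.66]. Speed limits (rad/s): [2.57, 2.57, 3.14, 3.14, 3.14, 3.14, 3.14].

### API

Orientations are given as [roll, pitch, yaw] about the fixed x, y, z axes, in that order (R = Rz(yaw) Ry(pitch) Rx(roll)).
In Python, from plant import robot gives the robot as it stands. Calls block until the motion is done:
- robot.goto(position, orientation): joint-space move of the TCP to a pose.
- robot.move_straight(position, vel=0.15, attitude=None, contact_N=None): straight line of the TCP; attitude=None keeps the orientation; vel is the mean speed in m/s. With contact_N (N) it stops when the force on the tool has changed by that much, and returns True; else False.
- robot.move_joints(angles): joint-space move.
- robot.grip(opening, strength=None): opening from 0.0 (shut) to 1.0 (fully open); strength is the grip in N (None keeps the last); returns when the fingers have stopped.
- robot.sleep(seconds).
- robot.inverse_kinematics(position, orientation): joint angles nearest the present ones, or None.
- robot.sense(): the state.
- robot.grab_frame(name): name is "side" or "top"; returns a dict with "image" (480x640x3 uint8, red, green, blue), "range_z" (480x640 float32, m along the optical axis (not along the pixel's ray), 0 where there is no reading), "fx", "fy", "cx", "cy" (pixels), "R" (3x3) and "t" (3): a world point X has camera coordinates R X + t. Camera axes: x right, y down, z forward; pixel columns grow to the right and rows downward; lengths in m; the calibration is good to about 2 mm. A picture is of the moment at which its call begins.
A pose or a line that the arm cannot do raises robot.IKError and nothing moves.
- robot.close_job(): hands the job in; it is judged then, once.
The state is a dict: "t": time; "joint_pos": joint angles; "joint_velocities": joint speeds; "effort": joint torques, N m; "tcp_pos": TCP position; "tcp_rot": TCP orientation; "wrist_force": force on the tool from outside, world axes, zero at the start; "torque": the same for the moment, N m; "opening": opening from 0.0 (shut) to 1.0 (fully open); "gripper_force": force on a finger pad.
Only numpy, scipy, OpenCV 4.12 (cv2) and the standard library are available. Lean on these libraries where they do the work, as an engineer would, in place of code of your own. Each camera call takes 0.05 s, during which the arm holds its last target. There are 200 camera calls.

### The job

Make up the lot by weight: stand the stout sample bottles one at a time in the wells of the spring balance's pan, letting go of each before fetching the next, until the pan's pointer comes to rest between the two prongs of the bracket. Let each bottle's weight down gently so that the pan carries it before you let go: the pan must never be knocked, drop, spring back up or be pushed past the bracket. Every bottle ends upright, fully home in its well or still standing on the table, and everything else stays where it is.

Things in the scene. Friction and masses are not known exactly. Their poses are not given: they have to be found in the camera images.
- bottle0_mid (a point): upright loose amber glass bottle with gold cap, the stout kind: 46 mm diameter, 86 mm tall (straight sides up to 60 mm, cap 32 mm wide from 70 mm up). One of four alike, standing on the table, differently filled: they weigh anything from 105 to 295 g, and it cannot be seen which. The point is on its axis, 43 mm above its underside; z up
- bottle1_mid (a point): upright loose amber glass bottle with gold cap, the stout kind: 46 mm diameter, 86 mm tall (straight sides up to 60 mm, cap 32 mm wide from 70 mm up). One of four alike, standing on the table, differently filled: they weigh anything from 105 to 295 g, and it cannot be seen which. The point is on its axis, 43 mm above its underside; z up
- bottle2_mid (a point): upright loose amber glass bottle with gold cap, the stout kind: 46 mm diameter, 86 mm tall (straight sides up to 60 mm, cap 32 mm wide from 70 mm up). One of four alike, standing on the table, differently filled: they weigh anything from 105 to 295 g, and it cannot be seen which. The point is on its axis, 43 mm above its underside; z up
- bottle3_mid (a point): upright loose amber glass bottle with gold cap, the stout kind: 46 mm diameter, 86 mm tall (straight sides up to 60 mm, cap 32 mm wide from 70 mm up). One of four alike, standing on the table, differently filled: they weigh anything from 105 to 295 g, and it cannot be seen which. The point is on its axis, 43 mm above its underside; z up
- well0 (a point): centre of the floor of a round well in the sprung pan (at the end away from the column; one of three in a row, 70 mm apart). Well 49 mm wide, 9 mm deep with a chamfered rim, its floor 9 mm below the pan's top face; the point sinks with the pan (123 mm above the table when the pan is empty). Axes turn with the balance: y runs along the row of wells towards the column, x across the pan, z up. Pan 84 mm (x) by 212 mm (y); nothing stands beside the pan across x
- well1 (a point): centre of the floor of a round well in the sprung pan (middle; one of three in a row, 70 mm apart). Well 49 mm wide, 9 mm deep with a chamfered rim, its floor 9 mm below the pan's top face; the point sinks with the pan (123 mm above the table when the pan is empty). Axes turn with the balance: y runs along the row of wells towards the column, x across the pan, z up. Pan 84 mm (x) by 212 mm (y); nothing stands beside the pan across x
- well2 (a point): centre of the floor of a round well in the sprung pan (at the end next to the column; one of three in a row, 70 mm apart). Well 49 mm wide, 9 mm deep with a chamfered rim, its floor 9 mm below the pan's top face; the point sinks with the pan (123 mm above the table when the pan is empty). Axes turn with the balance: y runs along the row of wells towards the column, x across the pan, z up. Pan 84 mm (x) by 212 mm (y); nothing stands beside the pan across x
- pan (a joint): height of the sprung pan of the bench balance: 0 m empty, grows as it sinks, stop at 0.07 m. The spring is linear, 130 N/m, with light damping: a bottle let go before the pan carries its weight makes the pan drop and swing, and one pressed down beyond its weight makes it spring up. Handled gently it never sinks faster than 70 mm/s nor rises faster than 40 mm/s; a bottle moving down faster than some 25 mm/s as it lands may already knock it harder than that
- pointer (a point): tip of the dark steel pointer (4 mm thick) fixed to the pan at the column end; moves down with the pan. On the +x face of the column
- bracket (a point): middle of the mark: a steel bracket on the column, shaped like a sideways U, its two 4 mm thick prongs 22 mm apart (clear gap) above and below this point. It is set below the empty pan's pointer by 36 to 47 mm and stays put; leave it alone. The pointer passes freely beside the prongs' ends. The column is 24 by 62 mm, top 156 mm above the table
- slim0_mid (a point): bystander: slim amber bottle, 32 mm diameter, 70 mm tall; the point is on its axis half-way up
- slim1_mid (a point): bystander: slim amber bottle, 32 mm diameter, 70 mm tall; the point is on its axis half-way up
- slim2_mid (a point): bystander: slim amber bottle, 32 mm diameter, 70 mm tall; the point is on its axis half-way up
- carton0_mid (a point): bystander: small white carton, 44 x 44 x 66 mm (x, y, z); the point is its centre
- carton1_mid (a point): bystander: small white carton, 50 x 80 x 45 mm (x, y, z); the point is its centre
- carton2_mid (a point): bystander: small white carton, 50 x 50 x 70 mm (x, y, z); the point is its centre
- tape_mid (a point): bystander: cardboard ring (tape core), 90 mm outside diameter, 48 mm tall, lying flat; the point is its centre
Mind the look-alikes: they are no part of the job. What is shaped like the part that bears bottle2_mid but blue or red is not meant.

How it is judged:
By the outcome, as a careful person would: the job done as asked, in the order asked, and still so for the second after the job is handed in, with the robot touching nothing.
It also fails if it takes over 72 s, if anything falls off the work surface, if the arm or the gripper's body presses on something with over 40 N, if the wrist force passes 120 N, or if a joint passes its speed limit or range.

## Working session

There is one attempt and no reset: what is moved stays moved. The work goes in short steps, each a Python script; the robot and the scene stay as the last script left them, time stands still between calls to the robot, and variables do not carry over. Pictures are saved under pics/ and viewed, at most 10 in all, crops included, and the job is handed in when it is done.

```bash
mkdir -p pics; ls
python3 - <<'E'
from plant import robot
import numpy as np,cv2
s=robot.sense();print(s['t'],s['tcp_pos'],s['tcp_rot'],s['wrist_force'],robot.nose_length)
for n in('side','top'):
    f=robot.grab_frame(n);cv2.imwrite(f'pics/{n}0.png',f['image'][:,:,::-1]);np.savez(f'{n}0.npz',**f)
    print(n,f['fx'],f['cx'],f['cy'],f['R'].round(3).tolist(),f['t'])
E
```

```text
pics
0.0 [ 0.23113649 -0.63354243  0.21026366] [-3.13965934e+00  9.63998791e-05  3.49826755e-01] [-0.86073272  0.03032     0.21182546] 0.011
side 453.6248001770373 324.44504317675126 237.32260608757693 [[0.998, -0.063, 0.023], [-0.016, -0.558, -0.83], [0.065, 0.827, -0.558]] [-0.58642064  0.13500922  1.03884413]
top 612.1369273463765 321.7170580786518 246.1960441282669 [[-0.013, -1.0, 0.006], [-0.99, 0.013, -0.144], [0.144, -0.007, -0.99]] [0.04717851 0.58213059 1.49873264]
```

View pics/side0.png

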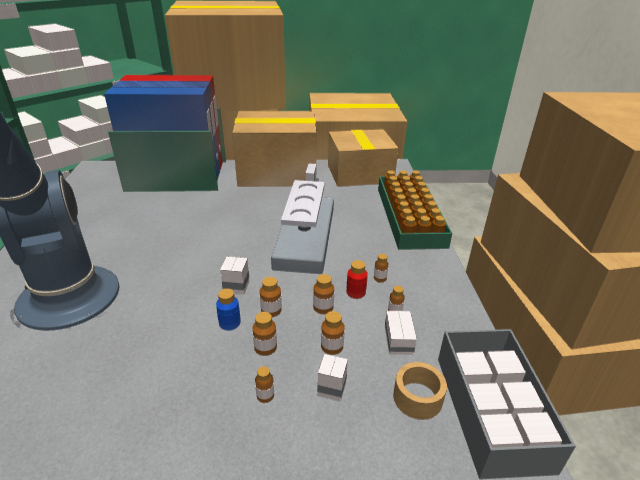

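View pics/top0.png

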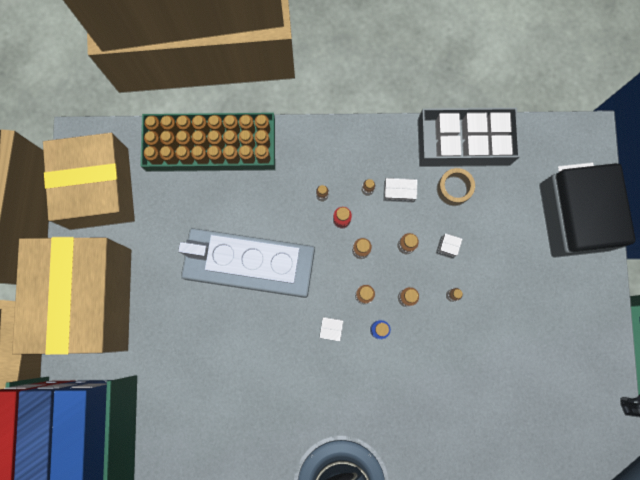

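Run:
```python
import numpy as np,cv2
s=np.load('side0.npz');t=np.load('top0.npz')
a=cv2.resize(s['image'][155:275,265:345],None,fx=5,fy=5,interpolation=cv2.INTER_CUBIC)
b=cv2.resize(t['image'][225:265,175:255],None,fx=5,fy=5,interpolation=cv2.INTER_CUBIC)
c=cv2.resize(t['image'][170:340,310:470],(400,400),interpolation=cv2.INTER_CUBIC)
r=np.vstack([b,c]);a=a[:600,:400]
cv2.imwrite('pics/crop1.png',np.hstack([a,r])[:,:,::-1])
np.set_printoptions(linewidth=250,precision=3,suppress=True)
def w(f,u,v):
    z=f['range_z'][v,u];p=np.array([(u-f['cx'])/f['fx']*z,(v-f['cy'])/f['fy']*z,z]);return f['R'].T@(p-f['t'])
for u,v in[(362,247),(410,242),(366,294),(411,296),(322,191),(369,186),(456,294),(342,216),(381,329),(223,254),(252,259),(282,263),(212,240),(296,275),(185,248),(200,250),(237,245)]:
    print(u,v,w(t,u,v))
```

```text
362 247 [ 0.573 -0.059  0.086]
410 242 [ 0.584 -0.177  0.083]
366 294 [ 0.458 -0.066  0.082]
411 296 [ 0.452 -0.174  0.089]
322 191 [0.719 0.037 0.066]
369 186 [ 0.731 -0.081  0.065]
456 294 [ 0.456 -0.287  0.072]
342 216 [ 0.651 -0.011  0.086]
381 329 [ 0.374 -0.099  0.089]
223 254 [0.555 0.275 0.125]
252 259 [0.543 0.207 0.119]
282 263 [0.532 0.135 0.123]
212 240 [0.588 0.301 0.128]
296 275 [0.511 0.105 0.042]
185 248 [0.567 0.36  0.15 ]
200 250 [0.561 0.324 0.154]
237 245 [0.575 0.241 0.133]
```

View pics/crop1.png

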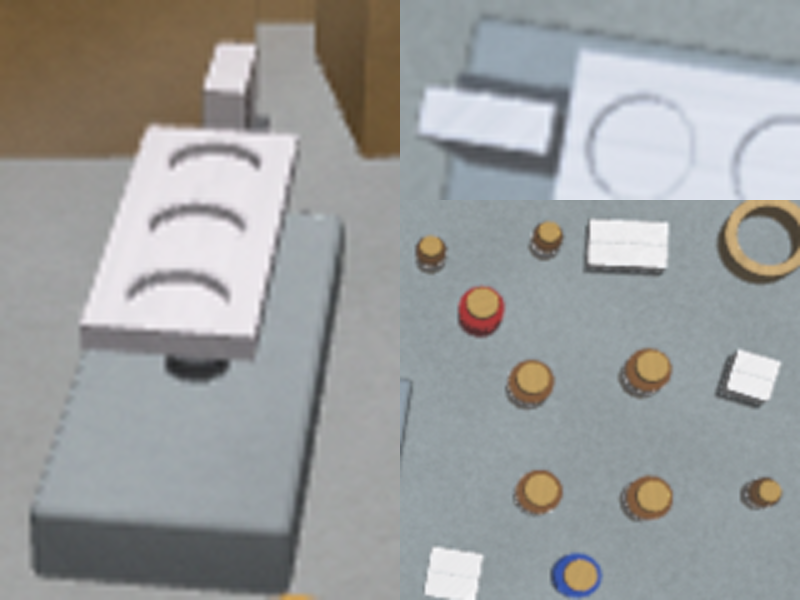

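Top view candidates: stout amber bottles are at (363,246), (411,241), (366,294), (412,295), with wide caps and 46 mm bodies. The slim ambers at (322,191), (369,186), (456,294), the red one at (342,216) and the blue one at (381,329) are look-alikes, and the enlarged crop confirms this. The pan wells are at (223,254), (252,259), (282,263), and the column is at the left end. Next I rectify to metric planes to get exact centres.

```bash
cat > h.py <<'E'
import numpy as np,cv2
def px(f,P):
    c=np.asarray(P)@f['R'].T+f['t'];return np.stack([c[:,0]/c[:,2]*f['fx']+f['cx'],c[:,1]/c[:,2]*f['fy']+f['cy']],1)
def rect(f,z,x0,y0,nx,ny,s=.0005):  # image: col -> -y (y0 left), row -> -x (x0 top)
    r,c=np.mgrid[0:nx,0:ny];P=np.stack([x0-r*s,y0-c*s,np.full(r.shape,z)],-1).reshape(-1,3)
    q=px(f,P).astype(np.float32).reshape(nx,ny,2)
    return cv2.remap(f['image'],q[...,0],q[...,1],cv2.INTER_CUBIC)
E
python3 - <<'E'
from h import *
t=np.load('top0.npz')
A=rect(t,.132,.63,.37,320,620);B=rect(t,.086,.63,0.0,440,460)
def circ(I,r0,r1,x0,y0,p2):
    g=cv2.GaussianBlur(cv2.cvtColor(I,cv2.COLOR_RGB2GRAY),(0,0),2)
    h=cv2.HoughCircles(g,cv2.HOUGH_GRADIENT_ALT if 0 else cv2.HOUGH_GRADIENT,1,90,param1=60,param2=p2,minRadius=r0,maxRadius=r1)
    for c,r,R in h[0][:7]: print(round(x0-r*.0005,4),round(y0-c*.0005,4),R*.5, 'px',c,r)
print('wells');circ(A,45,54,.63,.37,12)
# caps by colour
hsv=cv2.cvtColor(B,cv2.COLOR_RGB2HSV);m=((hsv[...,0]>12)&(hsv[...,0]<25)&(hsv[...,1]>100)&(hsv[...,2]>135)).astype(np.uint8)
m=cv2.morphologyEx(m,cv2.MORPH_OPEN,np.ones((9,9)))
n,l,st,ce=cv2.connectedComponentsWithStats(m)
print('caps')
for i in range(1,n):
    if st[i,4]>800: print(round(.63-ce[i][1]*.0005,4),round(0-ce[i][0]*.0005,4),st[i,2:]*1.)
# pan white rect
g=cv2.cvtColor(A,cv2.COLOR_RGB2GRAY);m=cv2.morphologyEx((g>165).astype(np.uint8),cv2.MORPH_OPEN,np.ones((61,61)))
cs,_=cv2.findContours(m,0,1);c=max(cs,key=cv2.contourArea);rc=cv2.minAreaRect(c);print('pan',.63-rc[0][1]*.0005,.37-rc[0][0]*.0005,np.array(rc[1])*.5,rc[2])
cv2.drawContours(A,[c],-1,(255,0,0),1)
out=np.zeros((600,800,3),np.uint8);out[:320,:620]=A;out[320:600,:]=cv2.resize(B,(800,765))[90:370] if 0 else 0
out[320:,:320]=cv2.resize(B,(320,280));out[320:,330:700]=cv2.resize(t['image'][225:275,170:250],(370,280),interpolation=cv2.INTER_CUBIC)
cv2.imwrite('pics/rect1.png',out[:,:,::-1])
E
```

```text
wells
0.5532 0.2738 26.7 px 192.5 153.5
0.5412 0.2058 26.7 px 328.5 177.5
0.5317 0.1337 25.05 px 472.5 196.5
caps
0.5892 -0.1783 [  64.   65. 3337.]
0.5784 -0.0611 [  68.   67. 3553.]
0.4619 -0.0665 [  67.   69. 3634.]
0.4541 -0.1751 [  66.   67. 3495.]
pan 0.5434537200927735 0.20474386596679686 [213.61122131  89.08947754] 9.38914680480957
```

View pics/rect1.png

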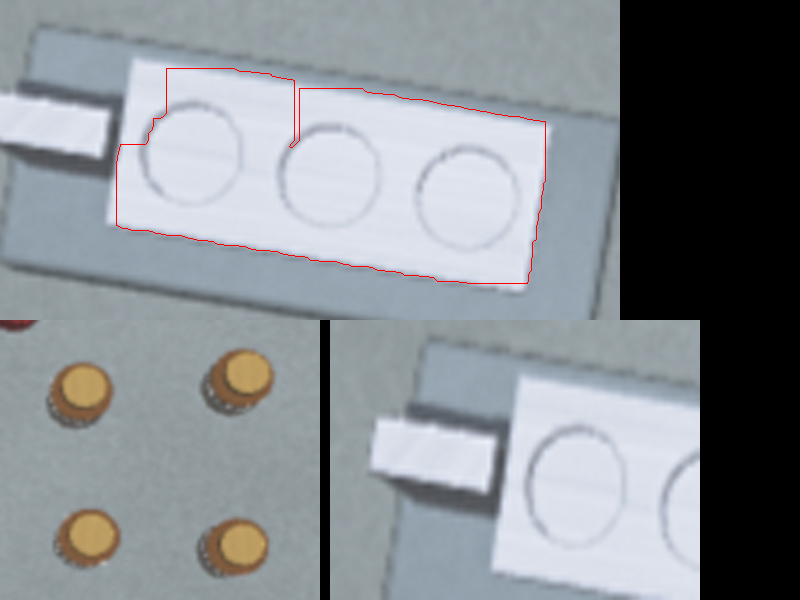

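```bash
cat >> h.py <<'E'
PSI=-.154;YAW=np.pi/2+PSI;ORI=[np.pi,0,YAW];ZG=.037
B={'D':(.4541,-.1751),'B':(.5892,-.1783),'A':(.5784,-.0611),'C':(.4619,-.0665)}
c=np.array([.5425,.2055]);u=np.array([np.sin(-PSI),np.cos(PSI)])
W=[c-.07*u,c,c+.07*u]
def fz(robot,n=25):
    v=[]
    for _ in range(n): v.append(robot.sense()['wrist_force']);robot.sleep(.01)
    v=np.array(v);return v.mean(0)[2],v.std(0)[2]
def weigh(robot,k,up=.006):
    x,y=B[k];T=lambda:round(robot.sense()['t'],2)
    robot.goto([x,y,.16],ORI);t1=T()
    robot.move_straight([x,y,ZG],vel=.2);t2=T()
    robot.sleep(.15);b=fz(robot);robot.grip(.3,50);t3=T();o=robot.sense()
    robot.move_straight([x,y,ZG+up],vel=.04);robot.sleep(.2);w=fz(robot)
    print(k,t1,t2,t3,T(),'open',round(o['opening'],3),round(o['gripper_force'],1),'base',b,'load',w,'N',round(b[0]-w[0],3),'d mm',round((b[0]-w[0])/.13,1))
    return b[0],w[0]
def putback(robot,k):
    x,y=B[k];robot.move_straight([x,y,ZG+.0003],vel=.04);robot.grip(.8);robot.move_straight([x,y,.15],vel=.25)
E
python3 - <<'E'
from h import *
from plant import robot
weigh(robot,'D');putback(robot,'D');print(robot.sense()['t'])
E
```

```text
D 1.96 2.73 3.58 4.29 open 0.48 49.8 base (np.float64(-0.030496292529317987), np.float64(0.4651776541952932)) load (np.float64(-2.997709574818105), np.float64(0.4212085593853394)) N 2.967 d mm 22.8
5.5583
```

Run:
```python
from h import *
from plant import robot
for k in 'BA': weigh(robot,k);putback(robot,k)
weigh(robot,'C');print(robot.sense()['t'])
```

```text
B 6.16 6.92 7.67 8.38 open 0.486 49.8 base (np.float64(-0.08509931899446425), np.float64(0.5112943693204572)) load (np.float64(-0.9887933874488459), np.float64(0.4680430102122482)) N 0.904 d mm 7.0
A 10.18 10.95 11.69 12.4 open 0.488 49.8 base (np.float64(0.005861700409855208), np.float64(0.533325650105594)) load (np.float64(-2.8788882855183897), np.float64(0.5079547195987224)) N 2.885 d mm 22.2
C 14.22 14.98 15.72 16.43 open 0.49 49.5 base (np.float64(-0.04432617952700068), np.float64(0.586817252793544)) load (np.float64(-1.0184297356348022), np.float64(0.613288821499071)) N 0.974 d mm 7.5
16.4333
```

Run:
```python
from h import *
from plant import robot
putback(robot,'C');b,w=weigh(robot,'A',up=.1)
x,y=W[0];robot.goto([x,y,.20],ORI);robot.move_straight([x,y,.176],vel=.05);print(robot.sense()['t'],robot.sense()['tcp_pos'],W)
s=robot.grab_frame('side');np.savez('side1.npz',**s);t=robot.grab_frame('top');np.savez('top1.npz',**t)
a=np.linspace(0,2*np.pi,60)
def ring(x,y,z,r):return np.stack([x+r*np.cos(a),y+r*np.sin(a),0*a+z],1)
K=8;I=[]
for f,(u0,v0,wd,ht) in((s,(280,160,60,70)),(t,(200,235,50,50))):
    im=cv2.resize(f['image'][v0:v0+ht,u0:u0+wd],None,fx=K,fy=K,interpolation=cv2.INTER_CUBIC)
    for R,col in[(ring(*w_,.132,.0245),(255,0,0)) for w_ in W]+[(ring(x,y,.139,.023),(0,255,0)),(ring(x,y,.199,.023),(0,255,0))]:
        cv2.polylines(im,[np.round((px(f,R)-[u0,v0]+.5)*K).astype(np.int32)],True,col,1)
    I.append(im)
o=np.zeros((560,800,3),np.uint8);o[:,:480]=I[0];o[:320,480:]=I[1][:320,:320];cv2.imwrite('pics/hover.png',o[:,:,::-1])
```

```text
A 18.25 19.02 19.76 22.82 open 0.487 49.8 base (np.float64(-0.05085613542953693), np.float64(0.42829395849902097)) load (np.float64(-2.803114882097924), np.float64(0.4000019165353443)) N 2.752 d mm 21.2
24.3083 [0.53180616 0.13639188 0.17586662] [array([0.53176256, 0.13632842]), array([0.5425, 0.2055]), array([0.55323744, 0.27467158])]
```

View pics/hover.png

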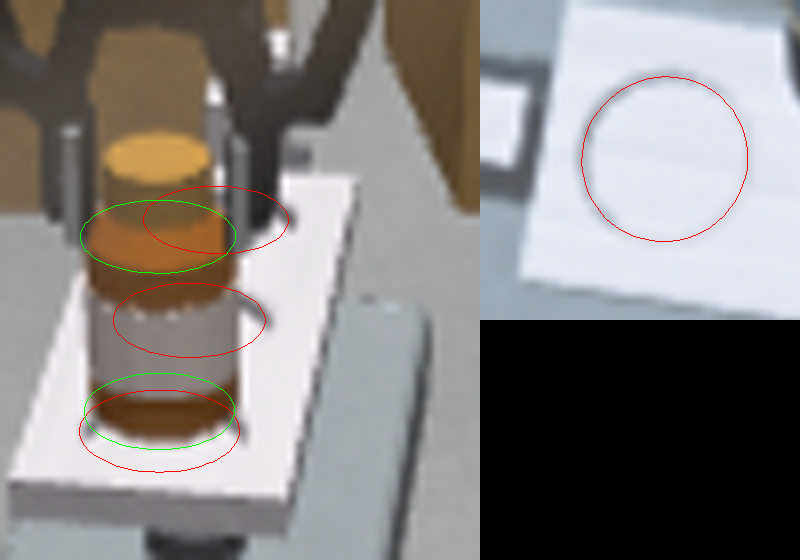

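Run:
```python
from h import *
s=np.load('side1.npz')
x,y=.5318,.1364
P=px(s,[[x,y,.225],[x,y,.209],[x-.016,y,.225],[x+.016,y,.225],[x,y+.016,.225],[x,y-.016,.225],[x,y-.023,.139],[x,y-.020,.139],[x,y,.139]])
print(((P-[280,160]+.5)*8-.5).round(1))
im=s['image'][160:220,280:312];hsv=cv2.cvtColor(im,cv2.COLOR_RGB2HSV)
m=((hsv[...,0]>12)&(hsv[...,0]<25)&(hsv[...,1]>100)&(hsv[...,2]>165));m=m[14:26];v,u_=np.nonzero(m);print('cap',(u_.mean()+.5)*8,(v.mean()+14.5)*8,m.sum(),u_.min(),u_.max(),v.min()+14,v.max()+14)
z=s['range_z'];
for v in range(196,216,2): # bottle front face
    d=[]
    for q in range(292,308):
        Z=z[v,q];d.append(s['R'].T@(np.array([(q-s['cx'])/s['fx']*Z,(v-s['cy'])/s['fy']*Z,Z])-s['t']))
    print(v,np.median(d,0).round(4))
```

```text
[[156.5 155.9]
 [157.  204.8]
 [101.7 156.3]
 [211.3 155.5]
 [155.6 131.5]
 [157.5 180.9]
 [160.1 448.6]
 [159.9 443.4]
 [158.8 409.6]]
cap 157.03225806451613 158.19354838709677 62 13 25 17 22
196 [0.532  0.1159 0.1913]
198 [0.532  0.117  0.1853]
200 [0.532  0.1166 0.1801]
202 [0.5319 0.116  0.175 ]
204 [0.5319 0.1152 0.1701]
206 [0.5318 0.1164 0.1638]
208 [0.5318 0.1154 0.159 ]
210 [0.5317 0.1163 0.153 ]
212 [0.5317 0.1163 0.1473]
214 [0.5293 0.1167 0.1417]
```

Side view: the held bottle's cap is at (157,158), against a predicted (156.5,156), and it stands over well0 (ring centre ~(163,431)). They agree to under 1 mm. Now I set it down.

```bash
cat >> h.py <<'E'
def lower(robot,w,d0,N,base=-.045):
    """bottle of weight N held above well w, pan already sunk d0: set it down, stop with the pan carrying it"""
    x,y=W[w];zf=.123+ZG-d0;d=N/130
    go=lambda z,v=.012:robot.move_straight([x,y,z],vel=v)
    go(zf+.0105,.04)
    zc=zf-max(d-.011,0);go(zc);robot.sleep(.3);h=base-fz(robot,40)[0]
    exp=N-.13e3*max(d-.011,0);print('check: held',round(h,2),'expected',round(exp,2),'t',robot.sense()['t'])
    if h<exp-.6: print('CAUGHT?');return False
    go(zf-(d-.001));robot.sleep(.4);h=base-fz(robot,60)[0];print('held',round(h,3),'t',robot.sense()['t'])
    z=zf-(d-.001)-(h-.08)/130
    go(z,.005);robot.sleep(.3);print('held',round(base-fz(robot,40)[0],3));return True
def release(robot,w):
    p=robot.sense()['tcp_pos'];robot.grip(.75);robot.move_straight([W[w][0],W[w][1],p[2]+.09],vel=.2)
def pandepth(f,w):
    # pan top height round the empty well w, from range
    x,y=W[w];return
E
python3 - <<'E'
from h import *
from plant import robot
if lower(robot,0,0,2.82):
    release(robot,0);print(robot.sense()['t'],robot.sense()['tcp_pos'])
s=robot.grab_frame('side');np.savez('side2.npz',**s);t=robot.grab_frame('top');np.savez('top2.npz',**t)
o=np.zeros((600,800,3),np.uint8);o[:,:400]=cv2.resize(s['image'][160:235,280:330],(400,600),interpolation=cv2.INTER_CUBIC)
o[:,400:]=cv2.resize(s['image'][165:195,305:325],(400,600),interpolation=cv2.INTER_CUBIC)
cv2.imwrite('pics/p2.png',o[:,:,::-1])
E
```

```text
check: held 1.17 expected 1.43 t 27.2417
held -0.008 t 29.125
held 0.16
30.9917 [0.53115811 0.13591646 0.22915515]
```

View pics/p2.png

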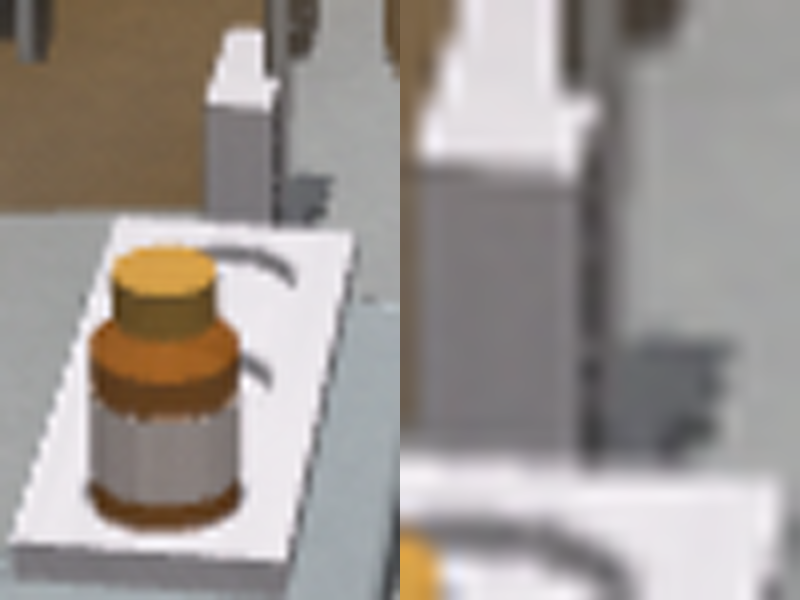

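Run:
```python
from h import *
np.set_printoptions(linewidth=220,precision=0,suppress=True)
c=W[1];ux=np.array([np.cos(PSI),np.sin(PSI)]);uy=np.array([-np.sin(PSI),np.cos(PSI)])
for n in('side0','side2'):
    f=np.load(n+'.npz');z=f['range_z'];v,q=np.mgrid[174:196,311:324]
    Z=z[174:196,311:324];P=np.stack([(q-f['cx'])/f['fx']*Z,(v-f['cy'])/f['fy']*Z,Z],-1)-f['t'];P=P@f['R']
    print(n,'gray');print(cv2.cvtColor(f['image'],cv2.COLOR_RGB2GRAY)[174:196,311:324])
    print('z mm');print(P[...,2]*1e3);print('bal y');print(((P[...,:2]-c)@uy)*1e3)
    if n=='side2':print('bal x');print(((P[...,:2]-c)@ux)*1e3)
for n in('top0','top2'):
    f=np.load(n+'.npz');v,q=np.mgrid[236:290,195:300];Z=f['range_z'][236:290,195:300];P=np.stack([(q-f['cx'])/f['fx']*Z,(v-f['cy'])/f['fy']*Z,Z],-1)-f['t'];P=P@f['R']
    X=(P[...,:2]-c)@ux;Y=(P[...,:2]-c)@uy;m=(abs(X)<.036)&(Y>-.03)&(Y<.09)&(np.hypot(X,Y)>.03)&(np.hypot(X,Y-.07)>.03);print(n,'pan top',np.median(P[m][:,2])*1e4,m.sum())
```

```text
side0 gray
[[122 121 125  85 102 132 161 161 160 160 161 162 163]
 [122 121 123  73 103 145 159 161 160 160 161 161 162]
 [121 120 122  77 103 146 161 160 162 160 162 161 160]
 [121 119 123  85 101 141 156 156 163 164 163 160 160]
 [120 119 121  74  99 113 126 128 163 164 163 162 160]
 [120 119 120  72  99 101 100  99 162 162 162 160 160]
 [140 129 132  90 107 109 109 121 163 164 164 160 160]
 [210 187 186 169 159 160 159 160 190 178 178 178 173]
 [226 226 227 229 230 230 230 228 228 227 227 228 217]
 [199 204 220 226 229 230 229 228 228 226 227 228 226]
 [117 136 172 196 218 227 229 228 227 226 228 227 226]
 [137 119 112 129 171 202 227 228 227 226 227 228 222]
 [208 163 142 131 106 145 212 227 227 227 228 226 190]
 [228 230 228 205 128 109 206 227 227 228 227 226 158]
 [229 228 229 228 206 150 222 228 227 227 228 225 125]
 [229 228 228 229 229 222 228 226 227 227 228 221 102]
 [229 228 229 230 229 228 228 227 227 229 226 195 119]
 [230 230 232 231 229 229 228 226 227 229 226 185 134]
 [230 231 232 230 229 228 228 227 228 229 226 130 149]
 [231 232 232 230 229 229 228 227 229 229 22
[... 8800 characters left out ...]
 17.  20.  23.]
 [  8.  11.  13.  15.  15.  20.  23.  26.  11.  14.  17.  21.  24.]
 [  8.  11.  14.  16.  18.  21.  24.  26.  11.  14.  17.  21.  24.]
 [  9.  12.  14.  18.  20.  23.  26.  29.  31.  34.  37.  39.  42.]
 [ 10.  12.  15.  18.  20.  24.  26.  29.  32.  35.  37.  40.  43.]
 [ 10.  13.  16.  18.  21.  24.  27.  29.  33.  35.  38.  40.  43.]
 [  9.  13.  15.  19.  21.  25.  27.  30.  33.  36.  39.  41.  44.]
 [ 10.  13.  16.  19.  22.  25.  28.  31.  34.  36.  39.  42.  44.]
 [ 10.  14.  16.  19.  22.  25.  29.  31.  34.  37.  40.  42.  44.]
 [ 11.  14.  17.  19.  22.  25.  29. 135.  34.  37.  40.  43.  44.]]
top0 pan top 1318.4013344784162 586
top2 pan top 1098.4756839117895 398
```

The bottle stands in well0 and the pan has sunk 22.0 mm. In the range image the upper prong's top is at z≈100 mm (pixels (316–321,182–186)) and the pointer's top is at z≈104 mm, so the bracket centre is about 38.6 mm below the empty pointer. The allowed sink is 29.6–47.6 mm. Bottles A and D together give about 44 mm, so I fetch D to well1.

Run:
```python
from h import *
from plant import robot
robot.move_straight([*W[0],.25],vel=.2)
weigh(robot,'D',up=.006);x,y=B['D'];robot.move_straight([x,y,.25],vel=.25)
robot.goto([*W[1],.25],ORI);robot.move_straight([*W[1],.162],vel=.12)
print(robot.sense()['t'])
if lower(robot,1,.022,2.87):
    release(robot,1)
print(robot.sense()['t'],robot.sense()['tcp_pos'])
robot.sleep(.3)
s=robot.grab_frame('side');np.savez('side3.npz',**s);t=robot.grab_frame('top');np.savez('top3.npz',**t)
o=np.zeros((600,800,3),np.uint8);o[:,:400]=cv2.resize(s['image'][160:235,280:330],(400,600),interpolation=cv2.INTER_CUBIC)
o[:,400:]=cv2.resize(s['image'][170:200,305:325],(400,600),interpolation=cv2.INTER_CUBIC)
cv2.imwrite('pics/p3.png',o[:,:,::-1])
np.set_printoptions(linewidth=220,precision=0,suppress=True)
cc=W[1];ux=np.array([np.cos(PSI),np.sin(PSI)]);uy=np.array([-np.sin(PSI),np.cos(PSI)])
def pts(f,v0,v1,q0,q1):
    v,q=np.mgrid[v0:v1,q0:q1];Z=f['range_z'][v0:v1,q0:q1];return (np.stack([(q-f['cx'])/f['fx']*Z,(v-f['cy'])/f['fy']*Z,Z],-1)-f['t'])@f['R']
P=pts(s,178,202,313,323);print(P[...,2]*1e3);print(((P[...,:2]-cc)@uy)*1e3)
P=pts(t,236,290,195,300);X=(P[...,:2]-cc)@ux;Y=(P[...,:2]-cc)@uy;m=(abs(X)<.036)&(Y>.045)&(Y<.09)&(np.hypot(X,Y-.07)>.03);print('pan top',np.median(P[m][:,2])*1e4,m.sum())
```

```text
D 32.6 33.37 34.08 34.78 open 0.486 49.6 base (np.float64(0.060820529054770665), np.float64(0.549551719521888)) load (np.float64(-2.8199732290303223), np.float64(0.4677311500503751)) N 2.881 d mm 22.2
38.0917
check: held 1.07 expected 1.43 t 41.1583
held -0.219 t 43.0417
held 0.055
45.2333 [0.54201831 0.20493469 0.20845513]
[[140. 138. 123.   3.   2.   3.   0.   2.   1.   0.]
 [137. 132. 120.   0.   1.   1.  -3.   1.  -2.  -1.]
 [134. 131. 114.  -0.   4.   1.   1.   1.   0.  -3.]
 [131. 126. 112.   1.   2.   0.   3.   1.   3.   0.]
 [129. 123. 110.  99. 100.  98. 101. 101.   3.  -2.]
 [126. 122. 105.  99. 102. 102. 100. 100.   1.   0.]
 [124. 117. 102. 100.  99.  99. 100. 101.   3.  -1.]
 [119. 116.  97.  98. 100. 705.  99. 100.  -2.   3.]
 [117. 113.  95.  98.  98.  98.  98. 100.  -0.   2.]
 [111. 106.  91.  85.  86.  85.   1.   1.   2.  -1.]
 [112. 106.  90.  82.  80.  83.   2.   1.   2.   0.]
 [105. 102.  87.  79.  78.  79.  -0.   1.   1.   1.]
 [104.  98.  81.  75.  75.  75.  76.  76.  -1.   1.]
 [ 98.  97.  80.  75.  73.  74.  75.  75.   2. 705.]
 [ 97.  94.  74.  82.  83.  82. 
[... 1580 characters left out ...]
 287.   293.]
 [  114.   128.   150.   126.   129.   132.   150.   147.   277.   282.]
 [  108.   115.   123.   120.   121.   132.   142.   271.   276.   277.]
 [  102.   103.   105.   107.   117.   269.   272.   267.   269.   270.]
 [  101.   101.    99.   104.    99.   102.   101.   100.    98.   105.]
 [   92.    90.    98.    94.    98.    94.    96.    96.    91.    98.]
 [   90.    95.    88.    86.    86.    85.    89.    92.    87.    95.]
 [   90.    88.    84.    87.    84.    86.    82.    85.    82.    85.]
 [   88.    88.    87.    82.    76.    77.    78.    78.    76.    79.]
 [   85.    85.    88.    75.    73.    72.    71.    74.    76.    71.]]
pan top 880.5162466374649 55
```

View pics/p3.png

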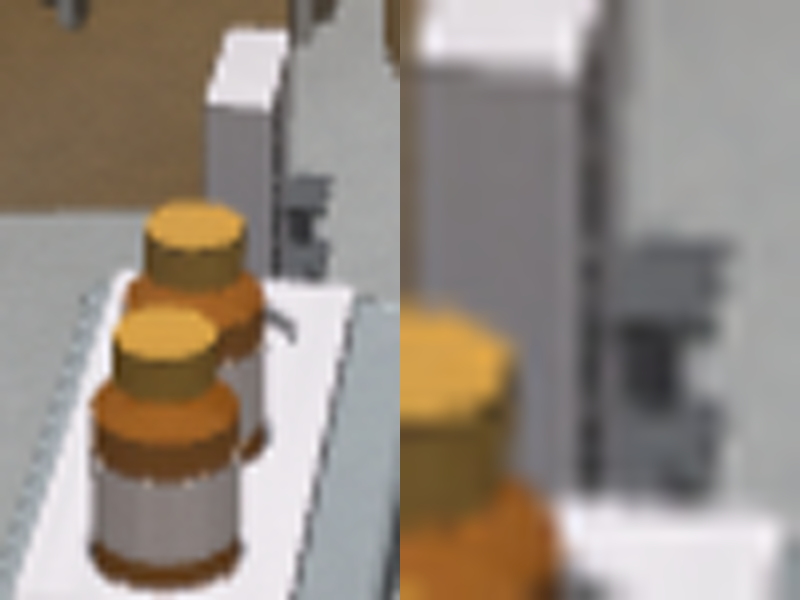

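The picture shows both bottles upright in wells 0 and 1. The pointer (z 79–83 mm) sits between the prongs (gap 74–96 mm). I'll check that the caps are fully home, then hand in.

Run:
```python
from h import *
from plant import robot
robot.move_straight([*W[1],.27],vel=.15);robot.sleep(.5)
s=robot.grab_frame('side');v,q=np.mgrid[184:206,292:312]
Z=s['range_z'][184:206,292:312];P=(np.stack([(q-s['cx'])/s['fx']*Z,(v-s['cy'])/s['fy']*Z,Z],-1)-s['t'])@s['R']
for w in(0,1):
    m=(np.hypot(P[...,0]-W[w][0],P[...,1]-W[w][1])<.011);print(w,np.median(P[m][:,2]),m.sum())
v,q=np.mgrid[195:200,317:325];Z=s['range_z'][195:200,317:325];P=(np.stack([(q-s['cx'])/s['fx']*Z,(v-s['cy'])/s['fy']*Z,Z],-1)-s['t'])@s['R'];print('pan',np.median(P[...,2]))
I=rect(robot.grab_frame('top'),.086,.63,0.0,440,460);hsv=cv2.cvtColor(I,cv2.COLOR_RGB2HSV);m=((hsv[...,0]>12)&(hsv[...,0]<25)&(hsv[...,1]>100)&(hsv[...,2]>135)).astype(np.uint8)
n,l,st,ce=cv2.connectedComponentsWithStats(cv2.morphologyEx(m,cv2.MORPH_OPEN,np.ones((9,9))))
for i in range(1,n):
    if st[i,4]>800: print(round(.63-ce[i][1]*.0005,4),round(-ce[i][0]*.0005,4))
print(robot.sense()['t'])
```

```text
0 0.16676235709976373 32
1 0.16671863085450947 30
pan 0.08936326134488572
0.5894 -0.1782
0.4623 -0.0671
46.7917
```

Both caps are at 166.7 mm, against 166 mm expected when fully home. The pan is steady, and bottles B and C still stand where they were.

```bash
python3 -c "
from plant import robot
print(robot.close_job())"
```

```text
the job is handed in; nothing more can be done
None
```

I handed the job in at about 47 s: two stout bottles stand fully home in wells 0 and 1, the pointer rests about 4 mm above the lower prong, and the other two stout bottles (briefly lifted to weigh them) are back on the table; I did not re-check the bystanders.

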